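# Seat a six-well plate in the microscope's plate holder

## Robot

A 6-joint arm with a two-finger parallel gripper is mounted at the origin on the work surface. World frame = base frame: x ahead of the robot, y to its left, z up, the work surface at z = 0. Lengths are in m, angles in rad, forces in N, time in s.
With the tool pointing down it reaches from about 0.375 to 0.9 m from the base axis. Payload 3.1 kg.
Tool frame: the origin (TCP) lies midway between the tips of the shut fingers; the grasp point (between the pads) lies pinch_z behind it (pinch_z is the distance from the TCP to the grasp point, in m); y points along the fingers, z is the direction in which the jaws open and shut, and the axes are right-handed (so a half turn about y gives the same grasp; the last joint's range is limited). The gripper opens to 87 mm and grips with 3 to 60 N. Pads are 19 mm wide; open, the fingers measure 117 mm over their backs; the gripper's body (75 mm by 190 mm) begins 51 mm behind the grasp point.
Start: joints at [1.111, 0.527, 1.433, -0, 1.181, -0.178], TCP at [0.173, 0.601, 0.223] pointing down, gripper open.
Joint ranges: [-3.08, 3.08], [-0.75, 2.2], [0.22, 2.44], [-1.43, 4.57], [0, 2.65], [-2.85, 2.85]. Speed limits (rad/s): [2.79, 2.79, 3.14, 3.14, 3.14, 3.14].

## Interface

Orientations are given as a unit quaternion [x, y, z, w].
In Python, from rig import get_obs, camera, hand_in, pinch_z gives the robot as it stands. The module is installed in compiled form; this text tells all that it offers.
- The arm moves only by the tool arm_command, never from a script. Its argument "plan" is a list of rows, each a list of 2 entries, a list of its own where there are three numbers: the shift along the world's x, y, z in units of 25 mm (1.0 is 25 mm), then the turn about the world's z in units of 5 degrees (1.0 is 5 degrees). A call has 1 to 5 rows; each row is the pose to reach, as a shift and turn from the pose commanded when the call began; what a row does not reach only later rows make up. A row lasts 1/10 s, in which the tool goes at most 50 mm and 8.59 degrees, less where a joint would pass 70% of its speed; a pose out of reach is approached as far as the arm can. A call with a gripper value outside its range is refused whole. "fingers" is the opening, from -1 (shut) to 1 (fully open), set as the call begins (left out, the last holds). The fingers move at their own pace and stop on an object; "force" is the grip in N (left out, the last holds). Time passes only in rows, so rows that repeat a pose let the fingers close. It gives the time, the measured TCP pose, the force and the opening at its end, in the units of the state.
- get_obs(): the state, without advancing time (a new reading comes with each control period).
- camera(name): name is "scene" or "side" or "wrist"; returns a dict with "pixels" (480x640x3 uint8, red, green, blue), "camera_matrix" (3x3 intrinsics, pixels), "R" (3x3) and "t" (3): a world point X has camera coordinates R X + t. Camera axes: x right, y down, z forward; pixel columns grow to the right and rows downward; lengths in m; the calibration is good to about 2 mm. A picture is of the moment at which its call begins. There is no depth.
- hand_in(): hands the job in, once; it reports no verdict.
The state is a dict: "time": time; "q": joint angles; "joint_velocities": joint speeds; "joint_torque": joint torques, N m; "position": TCP position; "tool_rot": TCP orientation; "ft_force": force on the tool from outside, world axes, zero at the start; "moment": the same for the moment, N m; "grip_width": finger opening in m.
Only numpy, scipy, OpenCV 4.12 (cv2) and the standard library are available. Lean on these libraries where they do the work, as an engineer would, in place of code of your own. Each camera call takes 0.05 s, during which the arm holds its last target.

## Task

Push the six-well plate along the microscope's stage until its far long side lies flush against the back bar of the plate holder, and push the holder's sliding jaw up to it so that the plate is held snug between the jaw and the fixed end arm. Only push with the fingertips: the plate stays flat on the stage and is never lifted, and the small dish and the things on the bench are left alone.

Things in the scene. Friction and masses are not known exactly. Their poses are not given: they have to be found in the camera images.
- microscope: Inverted microscope, fixed, cream. Its frame (FRAME below, mm): origin on the bench straight below the objective; z up, x away from the robot (turned by its yaw, up to 0.15 rad), y to the robot's left, towards the eyepieces. Black stage with a flat top at z 200, x -125 to 125, y -140 to 125. The plate is home with its centre at x 0, y 0 and its axes along FRAME's.
- back_bar (a point): On the stage top, at the middle of the near face of the plate holder's back bar (FRAME x 42.75, y 0, z 200). The bar is a fixed aluminium strip 10 mm high, 12 wide, running along FRAME y from -143 to 79.
- end_arm (a point): On the stage top, on the inner face of the holder's fixed end arm (FRAME x 20, y 63.9, z 200). The arm, 10 mm high and 12 wide, runs along FRAME x from -15 to 55 and makes an L with the back bar.
- pillar (a point): Foot of the steel lamp pillar at stage height: radius 13 mm (collar at its foot 22), at FRAME x 35, y -238, up to z 455. Its arm and lamp are swung back away from the stage (FRAME x 10 to 240, y -200 to -440, z 310 to 460). Keep clear.
- eyepieces (a point): Middle of the eyepiece head, keep clear: FRAME x -55 to 55; it leans out from y 125 at stage height to y 340 at z 430.
- well_plate: Loose six-well culture plate, lid on, whitish clear plastic, flat on the stage: 85.5 (its x) by 127.8 (its y) by 22 mm high, 0.08 to 0.15 kg. Its bottom 8 mm is a skirt of full outline, the walls above stand 1 to 2 mm inside. Origin at the centre of its underside, axes like FRAME's. Starts 30 to 62 mm short of home in x, 12 to 30 mm in y, turned up to 0.2 rad. Binds if pushed askew.
- jaw (a joint): Travel of the holder's sliding jaw, m: 0 fully open, grows towards the end arm (FRAME +y); 0.058 when it bears on the plate at home. A plain aluminium blade across the stage, 74 mm long (FRAME x -31.5 to 42.5), 9 mm thick, top 14.5 mm above the stage; inner face at FRAME y = -122 mm + travel. It slides stiffly (2 N) and stays where it is left.
- jaw_face (a point): Centre of the jaw's inner face, the one towards the plate, at the microscope's x 0 and 7.5 mm above the stage; the face is 74 mm long and square to the back bar.
- jaw_back (a point): The same point on the jaw's outer face, 9 mm farther from the plate: the face to push on.
- dish: Small lidded culture dish, whitish clear, diameter 39 mm, 12 mm high, loose on the stage behind the back bar. Origin at the centre of its underside. Leave alone.
- spare_plates: Two six-well plates stacked on the bench to the robot's right, 86 by 128 by 45 mm. Origin at the centre of the underside. Leave alone.
- glasses: Safety glasses on the bench to the robot's left, about 145 by 140 by 46 mm. Origin under the bridge. Leave alone.
- pen: Marker pen lying on the bench, 135 mm long, 12 mm thick. Origin under its middle. Leave alone.
There are look-alikes about, which are no part of the job. What is shaped like the well_plate but purple is not meant.

How it is judged:
At the end, for the whole second after the job is handed in: The plate lies flat on the stage, at rest, its far long side within 2.5 mm of the back bar, its end within 2.5 mm of the end arm, square to the bar within 1.5 degrees, and the jaw's face is within 2.5 mm of its other end (x of well_plate in the frame of microscope between -0.0025 and 0.0025 m and y of well_plate in the frame of microscope between -0.0025 and 0.0025 m and angle between the y axis of well_plate and the y axis of microscope, either way round below 0.026 rad and y of jaw_face in the frame of well_plate above -0.0664 m and height (world z) of well_plate between 0.197 and 0.203 m and angle between well_plate's own z axis and vertical below 0.03 rad and linear speed of well_plate below 0.01 m/s); the robot touches nothing.
It fails at once if the plate is lifted off the stage or tipped (height (world z) of well_plate above 0.207 m or height (world z) of well_plate below 0.19 m or angle between well_plate's own z axis and vertical above 0.12 rad).
It fails at once if the dish on the stage is disturbed (distance of dish from where it was at the start of the episode above 0.012 m).
It fails at once if things on the bench are disturbed (distance of any of spare_plates, glasses, pen from where it was at the start of the episode above 0.02 m).
It also fails if it takes over 45 s, if anything falls off the work surface, if the arm or the gripper's body presses on something with over 40 N, if the wrist force passes 120 N, or if a joint passes its speed limit or range.

## Working session

There is one attempt and no reset: what is moved stays moved. The work goes in short steps, Python scripts to look and compute and a tool call to move; the robot and the scene stay as the last step left them, time stands still between calls to the robot, and variables do not carry over. Pictures are saved under pics/ and viewed, and the job is handed in when it is done.

Besides the shell and the picture viewer there is one more tool, called after ">>>" as a command line: name --argument value ..., lists and objects as JSON in quotes. arm_command: Moves the arm, as the interface text tells. Its arguments: {"type":"object","properties":{"plan":{"type":"array"},"fingers":{"type":"number"},"force":{"type":"number"}},"required":["plan"]}

```bash
mkdir -p pics; cat > h.py <<'E'
import numpy as np, cv2
from rig import get_obs, camera, hand_in, pinch_z
def snap(n,f):
    c=camera(n); cv2.imwrite(f,c["pixels"][:,:,::-1]); np.savez(f[:-4]+'.npz',**c); return c
def ray(c,uv,z):
    K,R,t=[np.array(c[k]) for k in("camera_matrix","R","t")]
    o=-R.T@t; d=R.T@np.linalg.inv(K)@np.array([uv[0],uv[1],1.]); return o+d*(z-o[2])/d[2]
def proj(c,X):
    K,R,t=[np.array(c[k]) for k in("camera_matrix","R","t")]
    p=K@(R@np.array(X)+t); return p[:2]/p[2]
E
python3 - <<'E'
from h import *
for n in("scene","side","wrist"):
    c=snap(n,f"pics/{n}0.png"); print(n,-c["R"].T@c["t"], c["camera_matrix"][0,0])
o=get_obs(); print(o, pinch_z)
E
```

```text
scene [1.19598765 0.86400385 0.92271054] 511.21620406796404
side [ 0.26095959 -0.99341888  0.9587362 ] 530.2643894911577
wrist [0.1077744  0.618719   0.38406052] 421.9409598847829
{'time': 0.15, 'q': array([ 1.11148426e+00,  5.28231773e-01,  1.43360472e+00,  5.35648699e-06,
        1.18138879e+00, -1.78479523e-01]), 'joint_velocities': array([ 0.00074515, -0.0016734 , -0.00106351,  0.00015113, -0.00049912,
       -0.00110175]), 'joint_torque': array([ 1.25445658e-04, -4.40429270e+01, -1.76842475e+01,  6.33595046e-02,
        5.51765389e-02, -7.39136317e-05]), 'position': array([0.17293015, 0.60002219, 0.22181028]), 'tool_rot': array([ 0.70069454, -0.09914666,  0.09878139, -0.69959941]), 'ft_force': array([ 0.96156528, -0.28815346,  0.27397582]), 'moment': array([ 0.01890205, -0.02391181, -0.0299483 ]), 'grip_width': 0.08704382945956897} 0.0187
```

View pics/scene0.png

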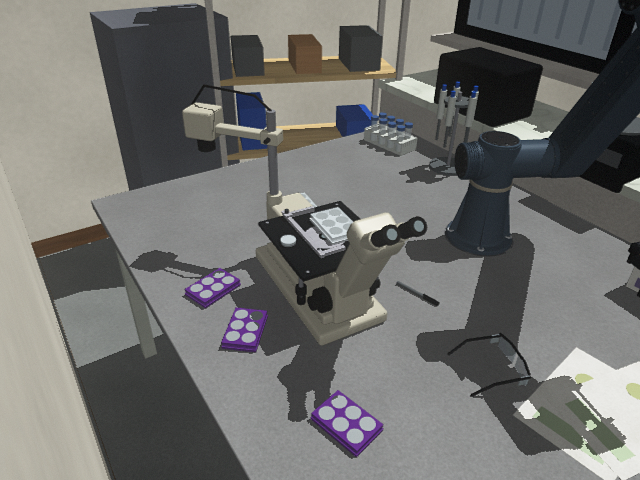

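View pics/side0.png

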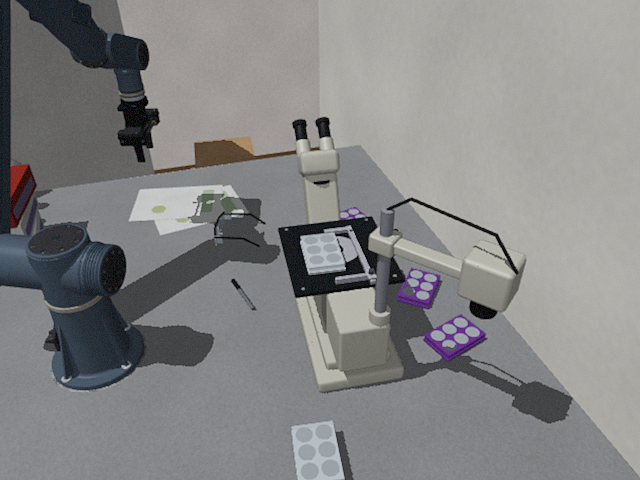

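View pics/wrist0.png

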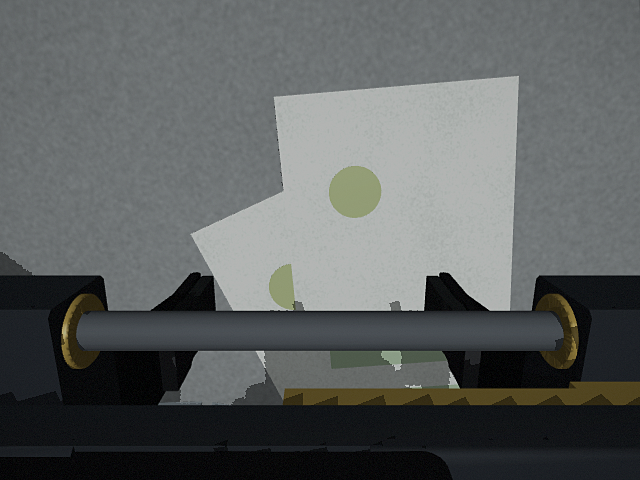

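```bash
python3 - <<'E'
import cv2
a=cv2.imread('pics/side0.png')[205:305,265:415]; cv2.imwrite('pics/sc.png',cv2.resize(a,(750,500),interpolation=cv2.INTER_CUBIC))
a=cv2.imread('pics/scene0.png')[185:285,250:370]; cv2.imwrite('pics/cc.png',cv2.resize(a,(720,600),interpolation=cv2.INTER_CUBIC))
E
```

```text
(no output)
```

View pics/sc.png

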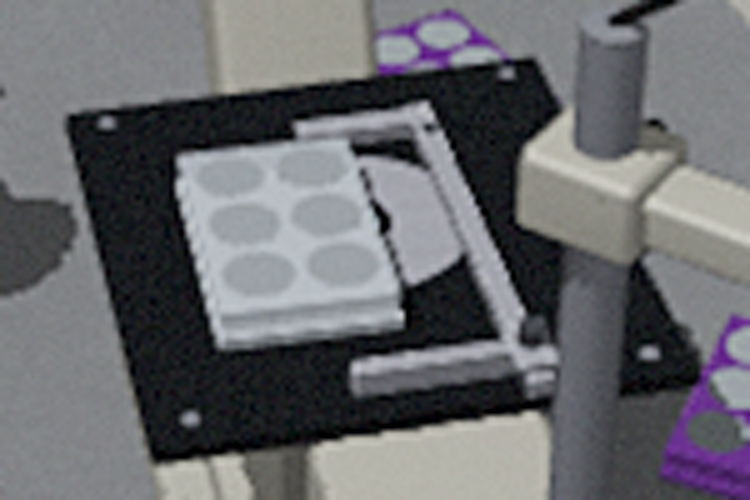

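View pics/cc.png

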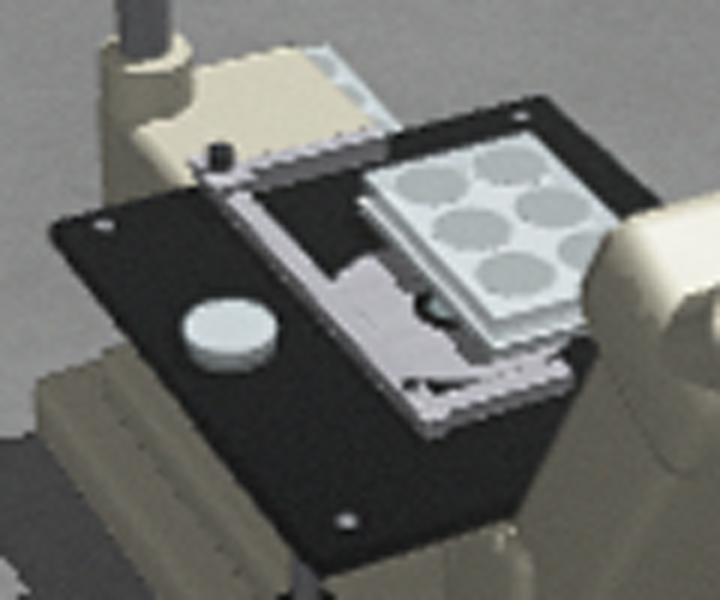

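```bash
python3 - <<'E'
from h import *
c=np.load('pics/side0.npz')
f=lambda u,v,z: ray(c,((u+.5)/5-.5+265,(v+.5)/5-.5+205),z)
for n,u,v,z in [("s-+",67,117,.2),("s++",540,60,.2),("s+-",700,380,.2),("s--",155,460,.2),("screw-+",106,121,.2),("screw--",190,418,.2),("screw+-",649,353,.2),("screw++",507,73,.2),
 ("plate top near-left",178,155,.222),("far left",352,140,.222),("far right",402,292,.222),("near right",217,318,.222),("plate skirt nr",222,348,.2),("skirt fr",403,328,.2),
 ("jaw tip top",352,365,.2145),("bar/arm in corner",418,125,.21),("bar end in",515,330,.21)]:
    print(n,f(u,v,z).round(4))
E
```

```text
s-+ [0.4773 0.1073 0.2   ]
s++ [0.726  0.0841 0.2   ]
s+- [ 0.698  -0.1803  0.2   ]
s-- [ 0.4533 -0.1593  0.2   ]
screw-+ [0.4954 0.0978 0.2   ]
screw-- [ 0.475  -0.1372  0.2   ]
screw+- [ 0.6839 -0.1561  0.2   ]
screw++ [0.7051 0.0777 0.2   ]
plate top near-left [0.5148 0.0272 0.222 ]
far left [0.599  0.0139 0.222 ]
far right [ 0.583 -0.107  0.222]
near right [ 0.4983 -0.1     0.222 ]
plate skirt nr [ 0.5016 -0.0949  0.2   ]
skirt fr [ 0.5843 -0.1059  0.2   ]
jaw tip top [ 0.5483 -0.1406  0.2145]
bar/arm in corner [0.6401 0.0329 0.21  ]
bar end in [ 0.6275 -0.134   0.21  ]
```

```bash
python3 - <<'E'
from h import *
from scipy.spatial.transform import Rotation as Ro
o=get_obs(); M=Ro.from_quat(o["tool_rot"]).as_matrix(); print(M.round(3)); print(np.degrees(np.arctan2(M[1,2],M[0,2])))
E
```

```text
[[ 0.961 -0.001  0.277]
 [-0.277 -0.001  0.961]
 [-0.    -1.    -0.002]]
73.90937718336015
```

>>> arm_command --plan '[[[0.8, -1, 1.4], 0], [[1.8, -2.4, 2.8], 0], [[2.8, -4, 3.8], 0], [[3.8, -5.6, 4], 0], [[4.8, -7.2, 4], 0]]' --fingers 1

```text
time: 0.65
position: [0.2929, 0.422, 0.3242]
tool_rot: [-0.699, 0.098, -0.099, 0.701]
ft_force: [1.3, -0.0, 0.6]
grip_width: 0.0872
```

>>> arm_command --plan '[[[1, -1.6, 0], 0.5], [[2, -3.2, 0], 1], [[3, -4.8, 0], 1.5], [[4, -6.4, 0], 2], [[4.6, -8.2, 0], 2]]'

```text
time: 1.15
position: [0.4084, 0.2162, 0.3225]
tool_rot: [-0.706, 0.037, -0.038, 0.706]
ft_force: [0.8, 0.6, -0.1]
grip_width: 0.0873
```

>>> arm_command --plan '[[[0, -1.9, 0], 0], [[0, -3.8, 0], 0], [[0.4, -5.7, 0], 0], [[1, -7.4, 0], 0], [[1.6, -9, 0], 0]]'

```text
time: 1.65
position: [0.4466, -0.0092, 0.3226]
tool_rot: [-0.706, 0.038, -0.038, 0.706]
ft_force: [0.3, 0.9, 0.5]
grip_width: 0.0871
```

```bash
python3 - <<'E'
from h import *
c=snap("wrist","pics/w1.png"); o=get_obs(); print(o["position"],o["time"],o["q"],-c["R"].T@c["t"])
E
```

```text
[ 0.45036008 -0.01526281  0.32279426] 1.7 [-0.27915914  0.16369939  1.71101556 -0.00541809  1.26130957 -1.7377895 ] [ 0.37896787 -0.00263895  0.48492952]
```

View pics/w1.png

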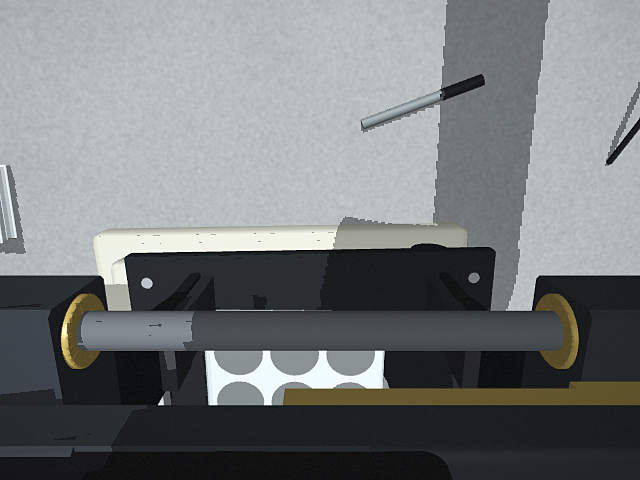

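>>> arm_command --plan '[[[1.2, 0, 1.4], 0], [[2.8, 0, 2.2], 0], [[4.6, 0, 3], 0], [[6.6, -0.6, 3], 0], [[8.6, -1, 3], 0]]'

```text
time: 2.2
position: [0.6603, -0.0317, 0.3984]
tool_rot: [0.706, -0.037, 0.038, -0.706]
ft_force: [-0.3, 0.0, -0.3]
grip_width: 0.0868
```

>>> arm_command --plan '[[[0.6, 0, 0], 0], [[0.6, 0, 0], 0]]'

```text
time: 2.4
position: [0.6753, -0.0317, 0.3951]
tool_rot: [-0.706, 0.038, -0.037, 0.706]
ft_force: [-0.5, 1.4, -0.3]
grip_width: 0.087
```

```bash
python3 - <<'E'
from h import *
c=snap("wrist","pics/w2.png"); o=get_obs(); print(o["position"],o["time"],-c["R"].T@c["t"])
E
```

```text
[ 0.67368132 -0.03137381  0.39575152] 2.45 [ 0.60805147 -0.02535312  0.55759168]
```

View pics/w2.png

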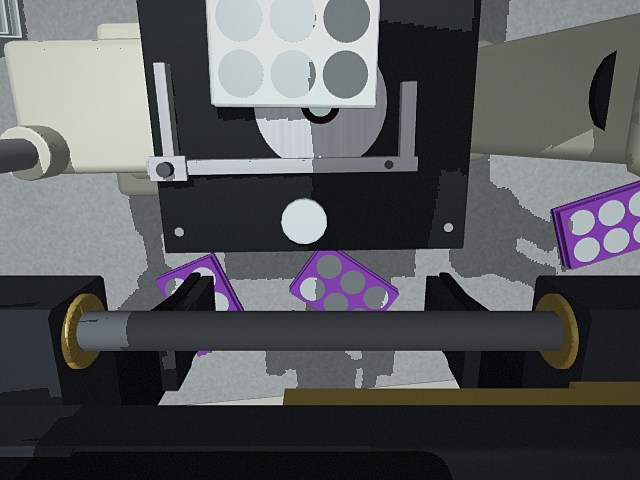

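```bash
python3 - <<'E'
import cv2
a=cv2.imread('pics/w2.png')[0:190,140:430]; cv2.imwrite('pics/w2c.png',cv2.resize(a,None,fx=2.75,fy=2.75,interpolation=cv2.INTER_CUBIC))
E
```

```text
(no output)
```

View pics/w2c.png

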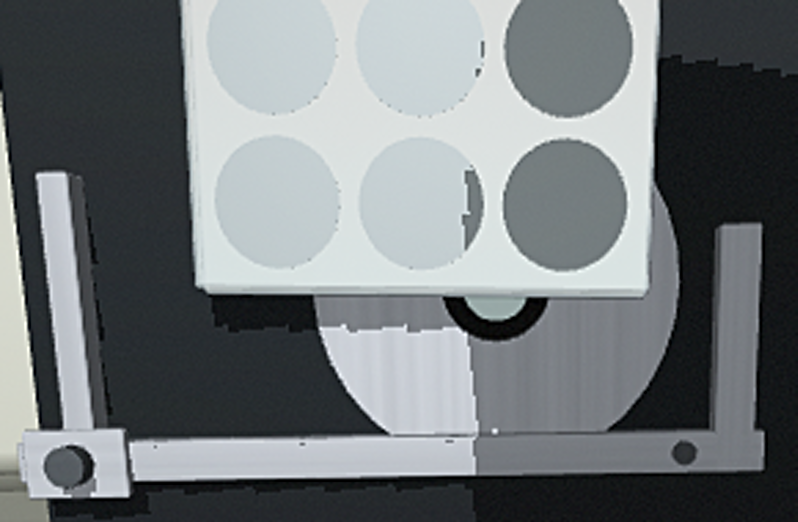

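```bash
python3 - <<'E'
from h import *
c=np.load('pics/w2.npz')
f=lambda u,v,z: ray(c,((u+.5)/2.75-.5+140,(v+.5)/2.75-.5),z)[:2]
b1,b2=f(130,442,.21),f(710,432,.21); d=b2-b1; print("bar",b1,b2,"yaw",np.arctan2(-d[0],d[1]))
b3,b4=f(130,481,.21),f(760,470,.21); d=b4-b3; print("barfar yaw",np.arctan2(-d[0],d[1]), b3,b4)
a1,a2=f(716,228,.21),f(711,430,.21);d=a2-a1;print("arm",a1,a2,np.arctan2(d[1],d[0]))
s1,s2=f(207,294,.208),f(647,297,.208);d=s2-s1;print("skirt",s1,s2,np.arctan2(-d[0],d[1]),np.linalg.norm(d))
j1,j2=f(69,172,.2145),f(93,428,.2145);d=j2-j1;print("jaw",j1,j2,np.arctan2(d[1],d[0]))
yaw=np.arctan2(-(b2-b1)[0],(b2-b1)[1]);ex=np.array([np.cos(yaw),np.sin(yaw)]);ey=np.array([-ex[1],ex[0]])
# origin: bar at .04275, arm at .0639
O=ex*((b1@ex+b2@ex)/2-.04275)+ey*((a1@ey+a2@ey)/2-.0639)
print("O",O,"yaw",yaw)
for n,p in dict(s1=s1,s2=s2,j1=j1,j2=j2,a1=a1,b3=b3,b4=b4).items(): print(n,((p-O)@ex).round(4),((p-O)@ey).round(4))
E
```

```text
bar [ 0.62585126 -0.13558733] [0.64116939 0.03534871] yaw -0.0893745164367547
barfar yaw -0.08902722903565963 [ 0.63719959 -0.13772632] [0.65391242 0.04950463]
arm [0.58444619 0.04039704] [0.64061845 0.03567682] -0.08383418709563817
skirt [ 0.58670326 -0.10629313] [0.60100507 0.01987777] -0.1128709214950024 0.1269788951277033
jaw [ 0.55120538 -0.13721131] [ 0.62050144 -0.14412827] -0.09948795130035967
O [ 0.59289743 -0.02435959] yaw -0.0893745164367547
s1 0.0011 -0.0822
s2 0.0041 0.0448
j1 -0.0315 -0.1161
j2 0.0382 -0.1168
a1 -0.0142 0.0637
b3 0.0542 -0.109
b4 0.0542 0.079
```

>>> arm_command --plan '[[[-2, 0, 0], 0.2], [[-4, 0, 0], 0.2], [[-6, 0, 0], 0.2], [[-7.9, 0, 0], 0.2], [[-7.9, 0, -2], 0.2]]'

```text
time: 2.95
position: [0.4733, -0.0311, 0.3545]
tool_rot: [0.708, -0.026, 0.036, -0.705]
ft_force: [2.4, -1.0, -0.4]
grip_width: 0.0868
```

>>> arm_command --plan '[[[0, 0, -2], 0], [[0, 0, -3.5], 0], [[0, 0, -4], 0], [[0, 0, -4], 0], [[0, 0, -4], 0]]'

```text
time: 3.45
position: [0.4756, -0.0313, 0.2485]
tool_rot: [0.707, -0.031, 0.032, -0.706]
ft_force: [-0.0, 0.4, -0.5]
grip_width: 0.0869
```

```bash
python3 - <<'E'
from h import *
from scipy.spatial.transform import Rotation as Ro
c=snap("side","pics/s2.png"); o=get_obs();M=Ro.from_quat(o["tool_rot"]).as_matrix(); print(o["position"],o["time"],o["ft_force"],np.degrees(np.arctan2(M[1,2],M[0,2])))
cv2.imwrite('pics/s2c.png',cv2.resize(c["pixels"][150:320,250:430,::-1],None,fx=3.5,fy=3.5,interpolation=cv2.INTER_CUBIC))
E
```

```text
[ 0.47634204 -0.0315422   0.24893106] 3.5 [ 0.1796433  -1.13938099 -0.22293534] 84.9249784825479
```

View pics/s2c.png

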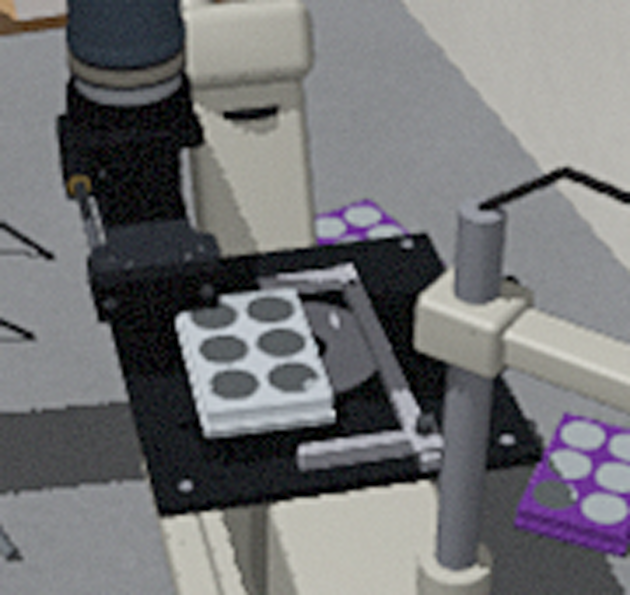

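>>> arm_command --plan '[[[0, 0, -1], 0], [[0, 0, -1.5], 0], [[0, 0, -1.7], 0], [[0, 0, -1.7], 0], [[0, 0, -1.7], 0]]'

```text
time: 4.0
position: [0.4769, -0.0318, 0.2061]
tool_rot: [0.707, -0.031, 0.032, -0.706]
ft_force: [-0.7, -0.6, 0.6]
grip_width: 0.0873
```

```bash
python3 - <<'E'
from h import *
c=snap("wrist","pics/w3.png"); o=get_obs();print(o["position"],o["time"],o["ft_force"])
c=snap("side","pics/s3.png")
cv2.imwrite('pics/s3c.png',cv2.resize(c["pixels"][150:320,250:430,::-1],None,fx=3.5,fy=3.5,interpolation=cv2.INTER_CUBIC))
E
```

```text
[ 0.4769557  -0.0318028   0.20611418] 4.05 [ 0.38120727 -0.75140953  0.31399798]
```

View pics/s3c.png

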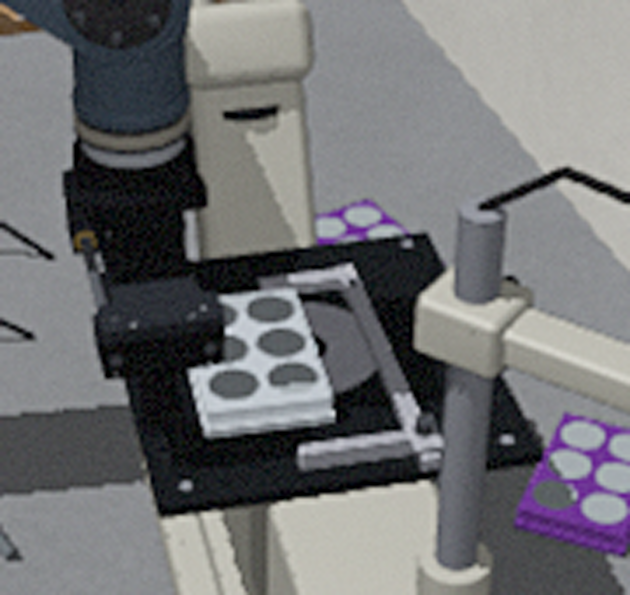

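View pics/w3.png

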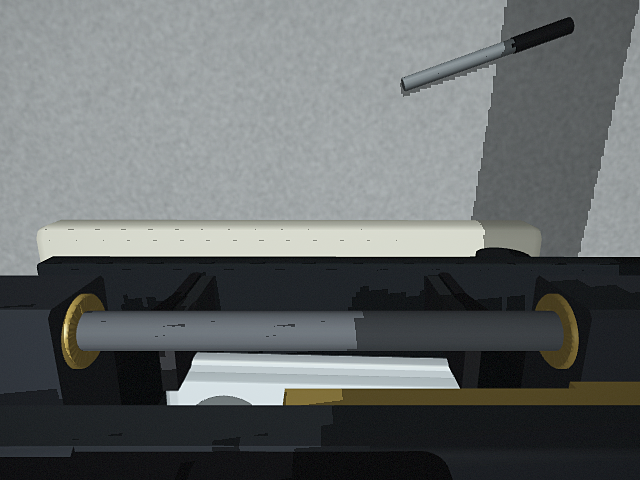

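>>> arm_command --plan '[[[0.25, -0.022, 0], 0], [[0.5, -0.045, -0.04], 0], [[0.7, -0.063, -0.04], 0], [[0.9, -0.08, -0.04], 0], [[1.1, -0.098, -0.04], 0]]'

```text
time: 4.6
position: [0.5038, -0.034, 0.2039]
tool_rot: [-0.706, 0.032, -0.031, 0.706]
ft_force: [-0.7, -0.2, 0.2]
grip_width: 0.0872
```

>>> arm_command --plan '[[[0.2, -0.018, 0], 0], [[0.4, -0.036, 0], 0], [[0.6, -0.054, 0], 0], [[0.8, -0.071, 0], 0], [[1.0, -0.089, 0], 0]]'

```text
time: 5.1
position: [0.529, -0.0363, 0.2039]
tool_rot: [-0.706, 0.031, -0.031, 0.706]
ft_force: [-0.4, -0.5, -0.4]
grip_width: 0.087
```

```bash
python3 - <<'E'
from h import *
o=get_obs();print(o["position"],o["time"],o["ft_force"])
c=snap("side","pics/s4.png")
cv2.imwrite('pics/s4c.png',cv2.resize(c["pixels"][190:310,260:430,::-1],None,fx=4.5,fy=4.5,interpolation=cv2.INTER_CUBIC))
E
```

```text
[ 0.52902252 -0.03625685  0.2039224 ] 5.1 [-0.42297273 -0.51601136 -0.36567437]
```

View pics/s4c.png

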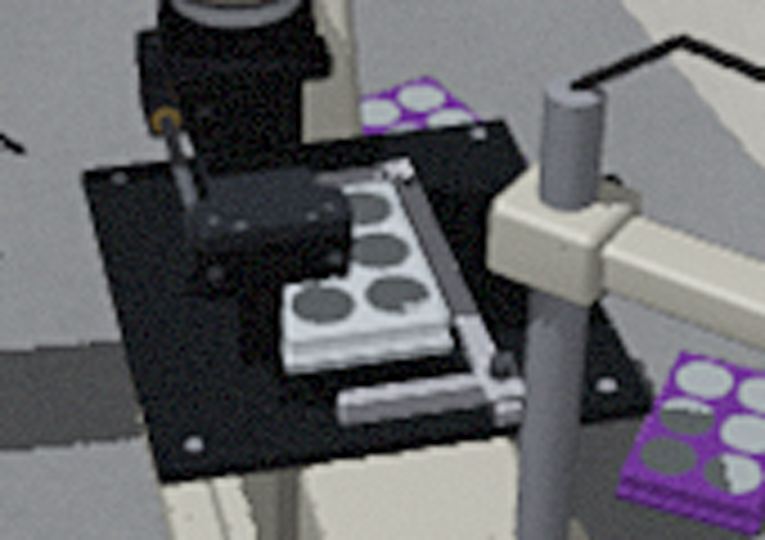

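>>> arm_command --plan '[[[0.12, -0.011, 0], 0], [[0.24, -0.021, 0], 0], [[0.3, -0.027, 0], 0]]'

```text
time: 5.45
position: [0.5352, -0.0367, 0.2039]
tool_rot: [-0.706, 0.032, -0.03, 0.707]
ft_force: [-4.0, -0.0, 2.6]
grip_width: 0.0872
```

>>> arm_command --plan '[[[0.05, -0.004, 0], 0], [[0.1, -0.009, 0], 0]]'

```text
time: 5.65
position: [0.5354, -0.0367, 0.2038]
tool_rot: [-0.706, 0.034, -0.029, 0.707]
ft_force: [-8.6, -0.6, 6.1]
grip_width: 0.0868
```

>>> arm_command --plan '[[[0.05, -0.004, 0], 0], [[0.05, -0.004, 0], 0]]'

```text
time: 5.85
position: [0.5354, -0.0367, 0.2037]
tool_rot: [-0.706, 0.035, -0.028, 0.707]
ft_force: [-9.3, -0.6, 5.9]
grip_width: 0.0869
```

```bash
python3 - <<'E'
from h import *
o=get_obs();print(o["position"],o["time"],o["ft_force"])
c=snap("side","pics/s5.png")
cv2.imwrite('pics/s5c.png',cv2.resize(c["pixels"][190:310,260:430,::-1],None,fx=4.5,fy=4.5,interpolation=cv2.INTER_CUBIC))
E
```

```text
[ 0.53541787 -0.03669428  0.20372809] 5.85 [-9.31169527 -0.63061243  5.9284077 ]
```

View pics/s5c.png

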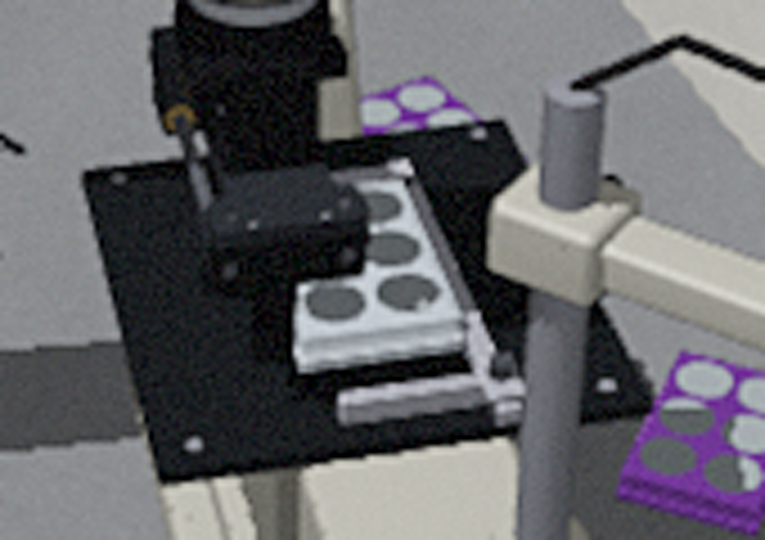

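>>> arm_command --plan '[[[-0.4, 0.036, 0], 0], [[-1, 0.09, 0], 0], [[-1.6, 0.14, 0.4], 0], [[-2, 0.18, 2], 0], [[-2.4, 0.2, 4], 0]]'

```text
time: 6.4
position: [0.4787, -0.0319, 0.3025]
tool_rot: [-0.706, 0.033, -0.03, 0.707]
ft_force: [1.0, -0.7, -1.2]
grip_width: 0.0872
```

>>> arm_command --plan '[[[0, 0, 0.6], -1.7], [[0, 0, 0.6], -3.4], [[0, 0, 0.6], -5.1], [[0, 0, 0.6], -6.8], [[0, 0, 0.6], -8.5]]' --fingers -1

```text
time: 6.9
position: [0.4807, -0.0324, 0.3183]
tool_rot: [-0.646, 0.286, -0.288, 0.646]
ft_force: [-0.1, -0.1, 0.2]
grip_width: 0.0549
```

>>> arm_command --plan '[[[0, 0, 0], -1.7], [[0, 0, 0], -3.4], [[0, 0, 0], -5.1], [[0, 0, 0], -6.8], [[0, 0, 0], -8.5]]'

```text
time: 7.4
position: [0.4807, -0.0324, 0.3182]
tool_rot: [0.498, -0.501, 0.503, -0.499]
ft_force: [-0.5, 0.4, -0.2]
grip_width: 0.0152
```

>>> arm_command --plan '[[[0, 0, 0], -1], [[0, 0, 0], -1], [[0, 0, 0], -1]]'

```text
time: 7.7
position: [0.4803, -0.0323, 0.3181]
tool_rot: [0.478, -0.521, 0.522, -0.478]
ft_force: [-0.4, 0.4, 0.5]
grip_width: 0.0013
```

```bash
python3 - <<'E'
from h import *
from scipy.spatial.transform import Rotation as Ro
c=snap("side","pics/s6.png"); o=get_obs();M=Ro.from_quat(o["tool_rot"]).as_matrix(); print(o["position"],o["time"],o["q"],o["grip_width"],np.degrees(np.arctan2(M[1,2],M[0,2])))
E
```

```text
[ 0.48029394 -0.0323079   0.31811418] 7.75 [-2.99916239e-01  2.18605160e-01  1.65181217e+00  1.11091630e-04
  1.27016321e+00 -2.12776268e-01] 0.0005486732725864028 -4.994631170908802
```

View pics/s6.png

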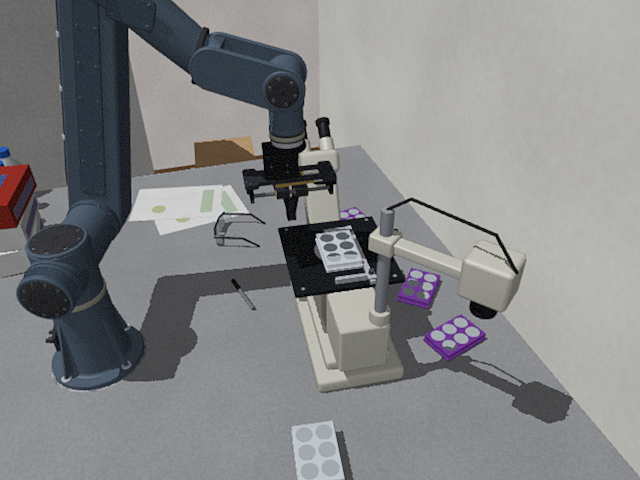

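>>> arm_command --plan '[[[0.4, -1.6, 0], 0], [[1, -3.2, 0], 0], [[2, -4.6, 0], 0], [[3.2, -5.5, 0], 0], [[3.65, -5.55, 0], 0]]'

```text
time: 8.25
position: [0.5739, -0.1747, 0.3177]
tool_rot: [0.477, -0.521, 0.523, -0.477]
ft_force: [-0.6, 1.1, -0.7]
grip_width: 0.0007
```

>>> arm_command --plan '[[[0, 0, -0.4], 0], [[0, 0, -1], 0]]'

```text
time: 8.45
position: [0.5709, -0.1701, 0.2927]
tool_rot: [0.478, -0.521, 0.521, -0.478]
ft_force: [0.9, 0.0, -0.2]
grip_width: 0.0003
```

```bash
python3 - <<'E'
from h import *
c=snap("side","pics/s7.png"); w=snap("wrist","pics/w7.png");o=get_obs();print(o["position"],o["time"],o["ft_force"])
cv2.imwrite('pics/s7c.png',cv2.resize(c["pixels"][120:320,250:450,::-1],None,fx=3,fy=3,interpolation=cv2.INTER_CUBIC))
E
```

```text
[ 0.56858217 -0.16878743  0.29022473] 8.55 [ 0.71677249 -0.26261624  0.22122713]
```

View pics/s7c.png

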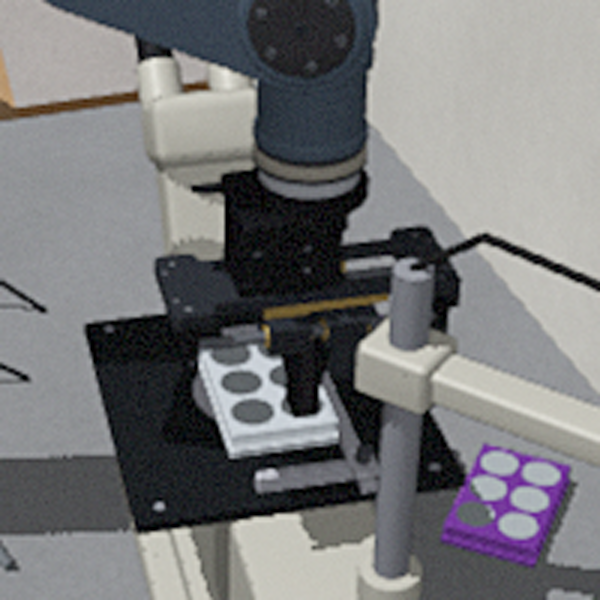

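View pics/w7.png

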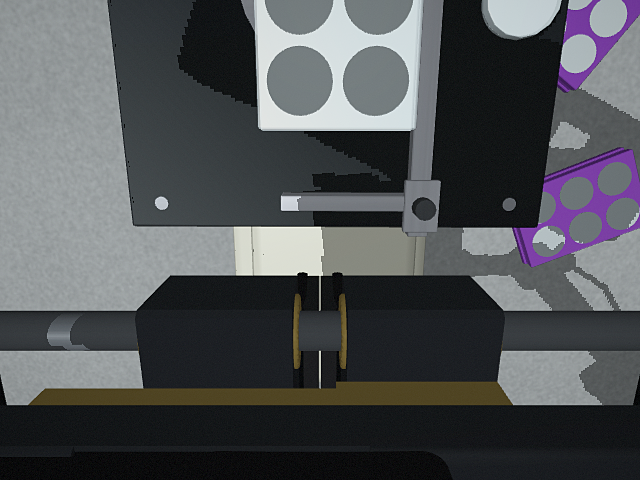

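```bash
cat >> h.py <<'E'
O=np.array([.5929,-.0244]);yw=-.0894;ex=np.array([np.cos(yw),np.sin(yw)]);ey=np.array([-ex[1],ex[0]])
def fr(p): p=np.array(p)[:2]-O; return np.array([p@ex,p@ey]).round(4)
E
python3 - <<'E'
from h import *
c=np.load('pics/w7.npz')
for n,u,v,z in [("jaw out L",283,211,.2145),("jaw out R",402,211,.2145),("jaw in L",283,194,.2145),("stage edge",240,226,.2),("plate near bot",258,130,.208),("far bot",414,130,.208),("far up",414,0,.222),("bar up",421,0,.21),("bar low",410,175,.21)]:
    print(n,fr(ray(c,(u,v),z)))
E
```

```text
jaw out L [-0.0303 -0.1258]
jaw out R [ 0.0379 -0.1256]
jaw in L [-0.0301 -0.116 ]
stage edge [-0.0583 -0.1383]
plate near bot [-0.044  -0.0809]
far bot [ 0.0435 -0.0806]
far up [ 0.0368 -0.0185]
bar up [ 0.0428 -0.0154]
bar low [ 0.0422 -0.1056]
```

>>> arm_command --plan '[[[0.1, -0.1, -1.2], 0], [[0.1, -0.1, -2.4], 0], [[0.1, -0.1, -3.2], 0], [[0.1, -0.1, -3.35], 0], [[0.1, -0.1, -3.35], 0]]'

```text
time: 9.05
position: [0.5733, -0.1727, 0.2093]
tool_rot: [-0.478, 0.522, -0.521, 0.477]
ft_force: [-0.6, -0.4, -0.1]
grip_width: 0.0003
```

>>> arm_command --plan '[[[0.02, 0.22, -0.12], 0], [[0.04, 0.44, -0.12], 0], [[0.058, 0.65, -0.12], 0], [[0.076, 0.85, -0.12], 0], [[0.094, 1.05, -0.12], 0]]'

```text
time: 9.55
position: [0.5767, -0.1474, 0.2071]
tool_rot: [0.477, -0.521, 0.522, -0.477]
ft_force: [0.0, -1.9, 1.4]
grip_width: 0.0004
```

>>> arm_command --plan '[[[0.018, 0.2, 0], 0], [[0.036, 0.4, 0], 0], [[0.054, 0.6, 0], 0], [[0.072, 0.8, 0], 0], [[0.089, 1.0, 0], 0]]'

```text
time: 10.05
position: [0.5787, -0.1221, 0.2063]
tool_rot: [0.477, -0.521, 0.522, -0.477]
ft_force: [-0.1, -2.3, 0.9]
grip_width: 0.0001
```

```bash
python3 - <<'E'
from h import *
c=snap("side","pics/s8.png"); w=snap("wrist","pics/w8.png");o=get_obs();print(o["position"],fr(o["position"]),o["time"],o["ft_force"])
E
```

```text
[ 0.57834225 -0.12120984  0.20611826] [-0.0059 -0.0977] 10.15 [ 0.06037586 -0.6006012   0.35277796]
```

View pics/w8.png

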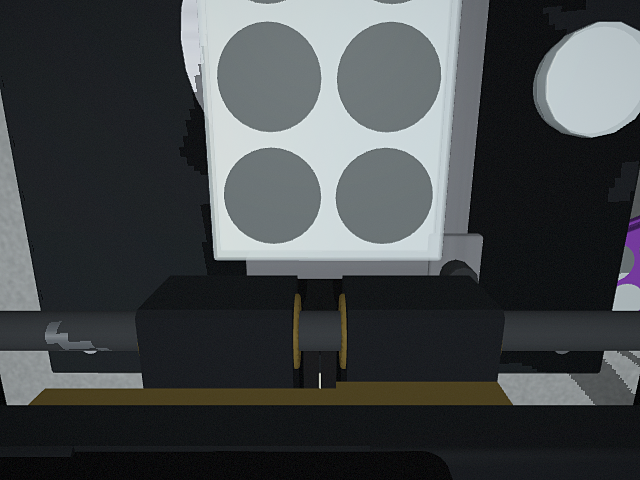

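>>> arm_command --plan '[[[0.014, 0.15, 0], 0], [[0.027, 0.3, 0], 0], [[0.04, 0.45, 0], 0], [[0.045, 0.5, 0], 0], [[0.049, 0.55, 0], 0]]'

```text
time: 10.65
position: [0.5794, -0.1083, 0.2061]
tool_rot: [-0.478, 0.522, -0.522, 0.477]
ft_force: [-0.2, -1.4, 0.0]
grip_width: 0.0005
```

>>> arm_command --plan '[[[0.004, 0.05, 0], 0], [[0.004, 0.05, 0], 0]]'

```text
time: 10.85
position: [0.5795, -0.107, 0.2061]
tool_rot: [-0.477, 0.522, -0.521, 0.477]
ft_force: [-0.5, -2.0, -0.4]
grip_width: 0.0004
```

```bash
python3 - <<'E'
from h import *
o=get_obs();print(o["position"],fr(o["position"]),o["time"],o["ft_force"])
E
```

```text
[ 0.57953141 -0.10697687  0.2060982 ] [-0.0059 -0.0834] 10.85 [-0.45988794 -2.03913363 -0.42322371]
```

>>> arm_command --plan '[[[0.004, 0.05, 0], 0], [[0.008, 0.1, 0], 0]]'

```text
time: 11.05
position: [0.5797, -0.1055, 0.2061]
tool_rot: [0.478, -0.521, 0.522, -0.477]
ft_force: [-0.7, -6.7, -0.6]
grip_width: 0.0004
```

>>> arm_command --plan '[[[0.004, 0.05, 0], 0], [[0.004, 0.05, 0], 0]]'

```text
time: 11.25
position: [0.5797, -0.1055, 0.2062]
tool_rot: [0.479, -0.521, 0.522, -0.476]
ft_force: [-0.8, -7.1, -1.7]
grip_width: 0.0004
```

>>> arm_command --plan '[[[0.004, 0.05, 0], 0], [[0.004, 0.05, 0], 0]]'

```text
time: 11.45
position: [0.5797, -0.1055, 0.2062]
tool_rot: [0.479, -0.52, 0.523, -0.476]
ft_force: [-1.5, -10.0, -1.3]
grip_width: 0.0001
```

```bash
python3 - <<'E'
from h import *
o=get_obs();print(o["position"],fr(o["position"]),o["time"],o["ft_force"])
E
```

```text
[ 0.57972041 -0.10546673  0.20620897] [-0.0059 -0.0819] 11.45 [ -1.50040465 -10.01962719  -1.26080822]
```

>>> arm_command --plan '[[[-0.02, -0.3, 0], 0], [[-0.06, -0.8, 0], 0], [[-0.08, -1, 1], 0], [[-0.1, -1.1, 3], 0], [[-0.1, -1.1, 5], 0]]'

```text
time: 11.95
position: [0.5768, -0.1298, 0.3315]
tool_rot: [-0.477, 0.523, -0.52, 0.477]
ft_force: [1.0, -0.3, -0.2]
grip_width: -0.0
```

>>> arm_command --plan '[[[0, 0, 1], 0], [[0, 0, 1], 0], [[0, 0, 1], 0]]'

```text
time: 12.25
position: [0.5773, -0.1295, 0.3562]
tool_rot: [-0.477, 0.522, -0.522, 0.478]
ft_force: [-0.5, 0.1, -0.8]
grip_width: 0.0002
```

```bash
python3 - <<'E'
from h import *
c=snap("side","pics/s9.png"); w=snap("wrist","pics/w9.png");o=get_obs();print(o["position"],fr(o["position"]),o["time"],o["ft_force"])
cv2.imwrite('pics/w9c.png',cv2.resize(w["pixels"][0:270,190:500,::-1],None,fx=2.2,fy=2.2,interpolation=cv2.INTER_CUBIC))
E
```

```text
[ 0.5765294  -0.12927667  0.35420767] [-0.0069 -0.1059] 12.35 [-0.46832196  0.07281319 -0.30964729]
```

View pics/w9c.png

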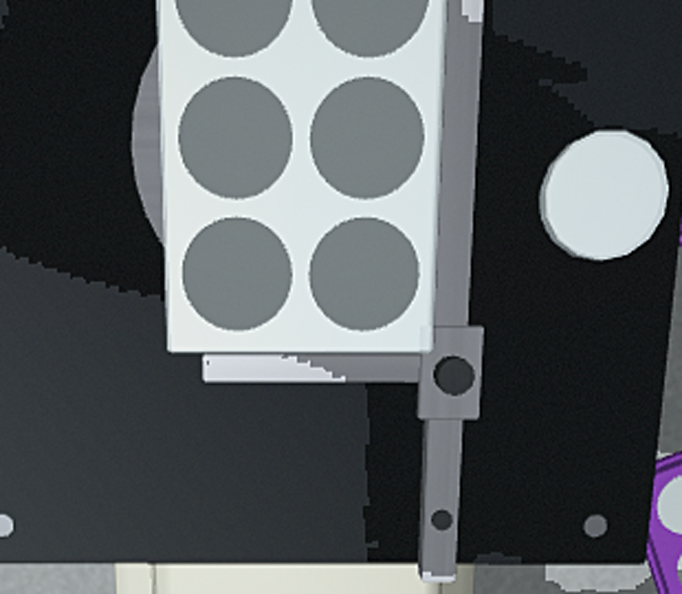

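>>> arm_command --plan '[[[0, 1.2, 1], 0], [[0, 2.4, 1], 0], [[0, 2.8, 1], 0], [[0, 2.8, 1], 0]]'

```text
time: 12.75
position: [0.5768, -0.0584, 0.3794]
tool_rot: [-0.479, 0.522, -0.52, 0.477]
ft_force: [0.8, -0.7, 0.2]
grip_width: 0.0003
```

```bash
python3 - <<'E'
from h import *
w=snap("wrist","pics/w10.png");o=get_obs();print(o["position"],fr(o["position"]),o["time"],o["ft_force"])
cv2.imwrite('pics/w10c.png',cv2.resize(w["pixels"][0:270,190:500,::-1],None,fx=2.2,fy=2.2,interpolation=cv2.INTER_CUBIC))
E
```

```text
[ 0.57698612 -0.05957759  0.3795301 ] [-0.0127 -0.0365] 12.8 [-0.06051418 -0.36168389 -0.30852759]
```

View pics/w10c.png

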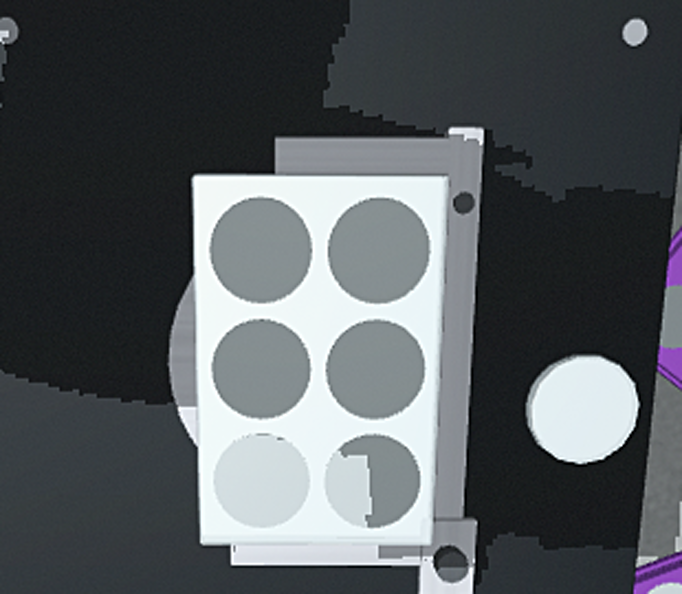

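```bash
python3 - <<'E'
from h import *
c=np.load('pics/w10.npz')
f=lambda u,v,z: fr(ray(c,((u+.5)/2.2-.5+190,(v+.5)/2.2-.5),z))
for n,u,v,z in [("p near+",193,175,.222),("p far+",447,178,.222),("p far-",433,542,.222),("p near-",202,542,.222),("arm outer near",276,138,.21),("arm outer",440,138,.21),("bar far+",483,140,.21),("bar far-",465,505,.21),("jaw outer near",233,566,.2145),("jaw outer",415,567,.2145)]: print(n,f(u,v,z))
E
```

```text
p near+ [-0.0416  0.0636]
p far+ [0.0409 0.0629]
p far- [ 0.0417 -0.0603]
p near- [-0.0412 -0.0607]
arm outer near [-0.0148  0.0765]
arm outer [0.0399 0.0766]
bar far+ [0.0542 0.076 ]
bar far- [ 0.0549 -0.0496]
jaw outer near [-0.0306 -0.0721]
jaw outer [ 0.0367 -0.0722]
```

```bash
python3 -c "
from h import *
print(get_obs()['joint_velocities'].round(3)); print(hand_in())"
```

```text
[-0.025  0.002 -0.012 -0.006 -0.002 -0.001]
the job is handed in; nothing more can be done
None
```

The plate is home in the holder, snug between the jaw and the end arm, and I've handed the job in. It took about 13 of the 45 s.

- **Plate push:** I pushed it along the stage with the two open fingertips until the back bar stopped it, at about 9 N.
- **Jaw push:** With the fingers shut, I pushed the jaw's outer face until it came to a hard stop at about 10 N. I then lifted the arm clear of everything.

**Last checks,** all from the final wrist picture:

| Check | Measured | Limit or target |
|---|---|---|
| Plate centre, x | about 0 mm | ±2.5 mm |
| Plate centre, y | about +1 mm | ±2.5 mm |
| Plate turn from square | below 0.01 rad | 0.026 rad |
| Jaw's outer face, y | -72.2 mm | -72.9 mm at home |

- **Small disagreements:** The jaw reading, and the end arm reading of 76.6 mm where 75.9 is nominal, are both about 0.7 mm off. That is within the 2 mm camera calibration.
- **Dish and bench items:** The dish, spare plates, glasses and pen were never approached. I didn't measure them again at the end.
- **Other checks:** None failed.

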